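# Lock the tape roll into its bench tray

## Robot

A 6-joint arm with a two-finger parallel gripper is mounted at the origin on a cart in front of the work surface, level with it; the furniture and walls round the work are solid. World frame = base frame: x ahead of the robot, y to its left, z up, the work surface at z = 0. Lengths are in m, angles in rad, forces in N, time in s.
With the tool pointing down it reaches from about 0.225 to 0.875 m from the base axis. Payload 3.4 kg.
Tool frame: the origin (TCP) lies at the very end of the fingers, on their centre line; the grasp point (between the pads) lies 19 mm behind it; z points along the fingers, y is the line along which they close (so a half turn about z gives the same grasp; the last joint's range is limited). The gripper opens to 85 mm and grips with 20 to 120 N. Pads are 22 mm wide; open, the fingers measure 114 mm over their backs; the gripper's body (76 mm by 85 mm) begins 54 mm behind the grasp point. The pads swing forward as they close: fully open they stand 13 mm farther back than shut.
Start: joints at [0.981, 0.276, 1.505, -0, 1.361, -0.121], TCP at [0.26, 0.513, 0.205] pointing down, gripper open.
Joint ranges: [-2.89, 2.89], [-0.75, 2.08], [0.22, 2.7], [-1.18, 4.32], [0.11, 2.71], [-2.7, 2.7]. Speed limits (rad/s): [2.57, 2.57, 3.14, 3.14, 3.14, 3.14].

## Interface

Orientations are given as a unit quaternion [w, x, y, z].
In Python, from rig import get_state, optics, sign_off gives the robot as it stands.
- The arm moves only by the tool send_rows, never from a script. Its argument "increments" is a list of rows, each an object with "gripper": the gripper's target within -1 to 1 (shut at 1, half-way at 0, fully open at -1); "linear": the shift along the world's x, y, z in m, a list of three; "delta_rot": the turn, a rotation vector about the world's x, y, z in rad, a list of three. In form: [{"gripper": gripper, "linear": [dx, dy, dz], "delta_rot": [rx, ry, rz]}, ...]. A call has 1 to 8 rows; each row is the pose to reach, as a shift and turn from the pose commanded when the call began; what a row does not reach only later rows make up. A row lasts 1/10 s, in which the tool goes at most 50 mm and 8.59 degrees, less where a joint would pass 70% of its speed; a pose out of reach is approached as far as the arm can. A call with a gripper value outside its range is refused whole. The fingers move at their own pace and stop on an object; "newtons" is the grip in N (left out, the last holds). Time passes only in rows, so rows that repeat a pose let the fingers close. It gives the time, the measured TCP pose, the force, the opening and the grip force at its end, in the units of the state.
- get_state(): the state, without advancing time (a new reading comes with each control period).
- optics.get_image(name): name is "scene" or "top" or "wrist"; returns a dict with "pixels" (480x640x3 uint8, blue, green, red), "K" (3x3 intrinsics, pixels), "rvec" (rotation vector, rad) and "tvec" (3), from world to camera coordinates, as OpenCV has them; the wrist camera has in their place "T_tool_cam" (4x4, takes a point from camera to tool coordinates, whose origin is the TCP and whose axes are the flange's). Camera axes: x right, y down, z forward; pixel columns grow to the right and rows downward; lengths in m; the calibration is good to about 2 mm. A picture is of the moment at which its call begins: read the wrist's pose just before it. There is no depth.
- sign_off(): hands the job in; it is judged then, once.
The state is a dict: "clock": time; "qpos": joint angles; "qd": joint speeds; "effort": joint torques, N m; "position": TCP position; "ee_rot": TCP orientation; "contact_force": force on the tool from outside, world axes, zero at the start; "moment": the same for the moment, N m; "width": finger opening in m; "gripper_force": force on a finger pad.
Only numpy, scipy, OpenCV 4.12 (cv2) and the standard library are available. Lean on these libraries where they do the work, as an engineer would, in place of code of your own. Each camera call takes 0.05 s, during which the arm holds its last target. There are 200 camera calls.

## Task

Lock the big roll of masking tape into its bench tray: with the fingertips push the round steel stop along the straight slot towards the roll, round the corner, and on to the very end of the cross slot, so that it stands in front of the roll. Only push the stop from outside with the fingers: do not take it between the fingers, and do not lift or tip it out of its slot. Leave the roll lying in the tray and everything else on the table where it is.

Things in the scene. Friction and masses are not known exactly. Their poses are not given: they have to be found in the camera images.
- tray: Low metal tray fixed to the table, 250 x 160 mm. Origin: centre of its underside; x along its length from the slot end (nearest the robot) to the roll end, y left, z up. x -125 to +3 mm: aluminium plate over the full width, top at z = 20 mm, with an L-shaped slot. x 3 to 121 mm: floor at z = 4 mm, fences 24 mm high on three sides (outer faces y +/-61, x 121 mm), open towards the slot.
- slot_start (a point): Near end of the L-shaped slot, on its centre line at the plate's top (tray x -95, y -50 mm). The slot is 15 mm wide and 16 mm deep. From here the first leg runs along the tray's +x to the corner.
- slot_corner (a point): Where the centre lines of the two legs cross (tray x -24, y -50 mm), at the plate's top. The stop pushed fully to the end of the first leg stands 2 mm past this in the tray's x. From here the cross slot runs along the tray's +y; the pin enters it only when the stop is within 2 mm of this x.
- slot_end (a point): Blind end of the cross slot, on its centre line at the plate's top, where the stop belongs (tray x -24, y +2 mm). The stop pushed fully home stands 2 mm past this in the tray's y. The roll lies beyond it in +x.
- stop: The stop: plain steel disc, 50 mm diameter, 26 mm high (top at z = 46 mm), 0.35 kg, lying loose on the plate; under its centre a pin, 11 mm diameter, 14 mm long, runs in the slot with 2 mm play each side. Origin: centre of the disc's underside; its yaw is meaningless. Starts in the first leg, 5 to 30 mm from slot_start. Slides with 1 to 4 N; stays where left; best pushed low on its side.
- tape_masking: Big roll of masking tape lying flat between the fences of the tray, 104 mm diameter, 25 mm high (top at z = 29 mm), solid for handling. Origin: centre of its underside. Loose; stays there.
- tape_small: Bystander: small dark roll of tape, 53 mm diameter, 19 mm high (top at z = 39 mm), lying loose on the plate near x = -87, y = +47 mm in the tray's frame, left of the first slot. Origin: centre of its underside.
- ball_pen: Bystander: ball pen lying on the table, 145 mm long, 11 mm thick. Origin: centre of its underside.
- date_stamp: Bystander: wooden-handled stamp, 43 x 54 x 83 mm, standing on the table. Origin: centre of its underside.
Not all that is in view belongs to the job. Of the things that look like the stop, the smallest one is meant.

How it is judged:
On the way:
1. the stop has come along the first leg to the corner (x of stop in the frame of tray above -0.032 m and y of stop in the frame of tray below -0.035 m).
At the end, for the whole second after the job is handed in: The stop lies flat on the plate (within 4 mm, tilt under 0.1 rad) at rest at the blind end of the cross slot: origin at x -31 to -17 mm, y -2 to +10 mm in the tray's frame; the big roll within 12 mm of where it was, the bystanders within 20 mm (y of stop in the frame of tray between -0.002 and 0.01 m and x of stop in the frame of tray between -0.031 and -0.017 m and z of stop in the frame of tray between 0.016 and 0.024 m and angle between stop's own z axis and vertical below 0.1 rad and linear speed of each of stop, tape_masking below 0.01 m/s and distance of tape_masking from where it was at the start of the episode below 0.012 m and distance of each of tape_small, date_stamp, ball_pen from where it was at the start of the episode below 0.02 m); the robot touches nothing.
It fails at once if the stop is lifted more than 7 mm off its plate (z of stop in the frame of tray above 0.027 m).
It fails at once if the stop is tipped by more than 0.35 rad (angle between stop's own z axis and vertical above 0.35 rad).
It fails at once if the stop is taken between the fingers (grasp point within 18 mm of the stop's axis and below 56 mm) (horizontal distance between the grasp point and stop below 0.018 m and height (world z) of the grasp point below 0.056 m).
It fails at once if the big roll is moved by more than 15 mm (distance of tape_masking from where it was at the start of the episode above 0.015 m).
It fails at once if a bystander is moved by more than 25 mm (distance of any of tape_small, date_stamp, ball_pen from where it was at the start of the episode above 0.025 m).
It also fails if it takes over 51 s, if anything falls off the work surface, if the arm or the gripper's body presses on something with over 40 N, if the wrist force passes 120 N, or if a joint passes its speed limit or range.

## Working session

There is one attempt and no reset: what is moved stays moved. The work goes in short steps, Python scripts to look and compute and a tool call to move; the robot and the scene stay as the last step left them, time stands still between calls to the robot, and variables do not carry over. Pictures are saved under pics/ and viewed, at most 10 in all, crops included, and the job is handed in when it is done.

Besides the shell and the picture viewer there is one more tool, called after "Request:" as name(argument=value, ...) on one line, values as JSON. send_rows: Moves the arm, as the interface text tells. Its arguments: {"type":"object","properties":{"increments":{"type":"array"},"newtons":{"type":"number"}},"required":["increments"]}

```bash
mkdir -p pics; cat > h.py <<'E'
import numpy as np, cv2
from rig import get_state, optics, sign_off
def grab(n,f):
    s=get_state(); im=optics.get_image(n); cv2.imwrite('pics/'+f,im['pixels']); return s,im
def ray(im,uv,z):
    R=cv2.Rodrigues(np.array(im['rvec'],float))[0]; t=np.array(im['tvec'],float).ravel()
    d=R.T@np.linalg.inv(im['K'])@np.array([uv[0],uv[1],1.]); c=-R.T@t
    return c+d*(z-c[2])/d[2]
def proj(im,p):
    return cv2.projectPoints(np.array(p,float).reshape(-1,3),np.array(im['rvec'],float),np.array(im['tvec'],float),np.array(im['K'],float),None)[0].reshape(-1,2)
E
python3 - <<'E'
from h import *
import pickle
d={}
for n in('top','scene'):
    s,im=grab(n,n+'1.png'); d[n]=im
pickle.dump(d,open('d.pkl','wb')); print(s)
E
```

```text
{'clock': 0.05, 'qpos': array([ 9.80966653e-01,  2.76578774e-01,  1.50613843e+00, -2.15529688e-06,
        1.36072255e+00, -1.21027306e-01]), 'qd': array([-4.04885523e-04, -7.35050631e-04,  3.77675530e-04, -7.09482539e-05,
       -4.89720143e-04, -1.15949131e-03]), 'effort': array([ 2.16204753e-03, -4.18076777e+01, -2.46677434e+01, -1.96080819e-04,
        5.60959437e-03, -2.79011118e-05]), 'position': array([0.25948476, 0.51245995, 0.20414691]), 'ee_rot': array([-3.20400899e-04,  2.32260268e-01,  9.72653235e-01, -8.66194302e-04]), 'contact_force': array([-0.16718662,  0.04800303, -1.04913516]), 'moment': array([-0.00790873,  0.01757042,  0.04572945]), 'gripper_force': 0.0, 'width': 0.08515666427786285}
```

View pics/top1.png

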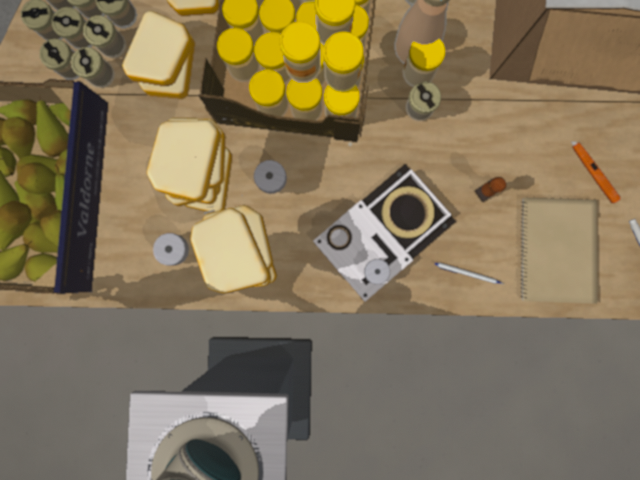

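View pics/scene1.png

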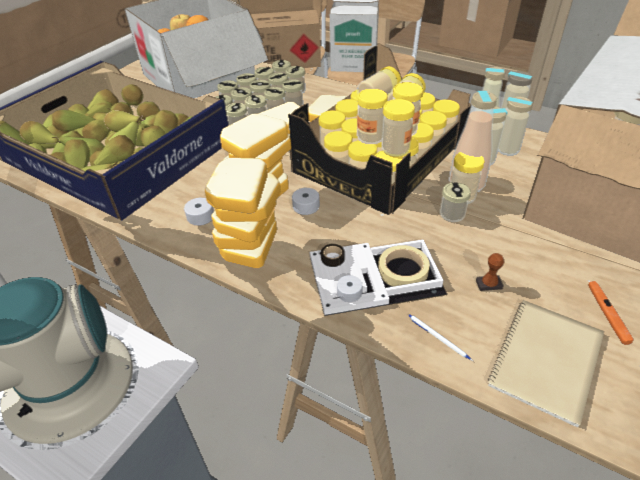

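The top view shows the tray, with its slot end at (316,240)-(365,298), the roll at (408,212), the stop at about (377,271), the small tape at (340,236) and the pen at (467,272). Two larger decoy discs are at (270,176) and (170,249). I'll enlarge a crop for exact points.

```bash
python3 - <<'E'
from h import *
import pickle
d=pickle.load(open('d.pkl','rb'))
a=d['top']['pixels'][155:305,305:465]; a=cv2.resize(a,None,fx=4.4,fy=4,interpolation=cv2.INTER_CUBIC)[:600] if 0 else cv2.resize(a,None,fx=4,fy=4,interpolation=cv2.INTER_CUBIC)
cv2.imwrite('pics/topc.png',a)
b=d['scene']['pixels'][230:320,300:460]; b=cv2.resize(b,None,fx=5,fy=5,interpolation=cv2.INTER_CUBIC)
cv2.imwrite('pics/scenec.png',b)
E
```

```text
(no output)
```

View pics/topc.png

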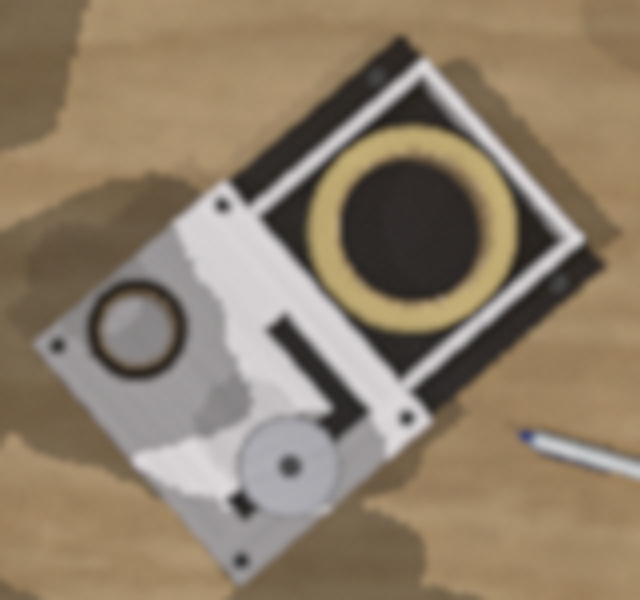

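View pics/scenec.png

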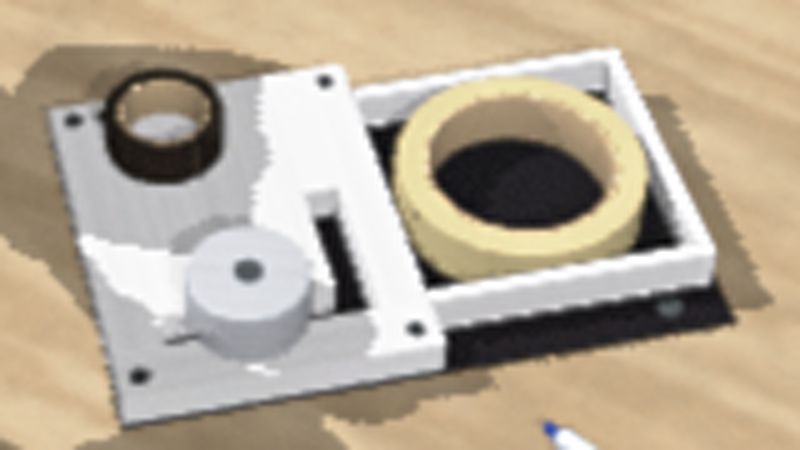

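The crops show the plate corners clearly: (35,343), (240,585), (228,180) and (432,418) in the top crop. The stop's centre dot is at (290,466) in the top crop and (248,270) in the scene crop.

```bash
python3 - <<'E'
from h import *
import pickle
from scipy.optimize import least_squares
d=pickle.load(open('d.pkl','rb')); T,S=d['top'],d['scene']
ft=lambda p:((p[0]+.5)/4-.5+305,(p[1]+.5)/4-.5+155)
fs=lambda p:((p[0]+.5)/5-.5+300,(p[1]+.5)/5-.5+230)
loc=np.array([(-125,80),(-125,-80),(3,80),(3,-80)])/1e3
tp=[(35,343),(240,585),(228,180),(432,418)]; sp=[(50,110),(122,425),(342,66),(445,337)]
def tri(a,b):
    f=lambda p:np.r_[proj(T,p)[0]-a,proj(S,p)[0]-b]
    r=least_squares(f,[.4,-.3,.03]); return r.x,r.cost
for a,b in zip(tp,sp): print('corner',*tri(ft(a),fs(b)))
for im,f,pp in((T,ft,tp),(S,fs,sp)):
    w=np.array([ray(im,f(p),.02)[:2] for p in pp])
    g=lambda q:(w-(q[:2]+loc@np.array([[np.cos(q[2]),np.sin(q[2])],[-np.sin(q[2]),np.cos(q[2])]]))).ravel()
    r=least_squares(g,[.4,-.3,-.8]); print('pose',r.x,np.round(r.fun*1e3,1))
p,c=tri(ft((290,466)),fs((248,270))); print('stop',p,c, ray(T,ft((290,466)),.046),ray(S,fs((248,270)),.046))
print('roll',ray(T,ft((413,229)),.029),'small',ray(T,ft((137,330)),.039))
E
```

```text
corner [ 0.46668596 -0.20686505  0.01786387] 0.17595679726933006
corner [ 0.34623186 -0.31333811  0.00263225] 0.17044926489257856
corner [ 0.55177864 -0.30335426  0.01772527] 0.2000595007617769
corner [ 0.43285914 -0.40789615  0.02041377] 0.025406627150092797
pose [ 0.49026923 -0.35392023 -0.8473373 ] [-0.5 -0.4  0.   0.2 -0.3 -0.8  0.8  0.9]
pose [ 0.48656618 -0.35440839 -0.82479586] [ 3.9  1.  -8.7 -3.1  1.6 -1.3  3.1  3.4]
stop [ 0.40709118 -0.33474709  0.04445635] 0.04814436342603072 [ 0.40731623 -0.33497869  0.046     ] [ 0.40562962 -0.33505     0.046     ]
roll [ 0.52745299 -0.39666875  0.029     ] small [ 0.47323656 -0.25887976  0.039     ]
```

Request:
send_rows(increments=[{"gripper":1,"linear":[0,0,0.04],"delta_rot":[0,0,0]},{"gripper":1,"linear":[0.01,-0.03,0.075],"delta_rot":[0,0,-0.05]},{"gripper":1,"linear":[0.02,-0.07,0.095],"delta_rot":[0,0,-0.1]},{"gripper":1,"linear":[0.03,-0.115,0.095],"delta_rot":[0,0,-0.15]},{"gripper":1,"linear":[0.04,-0.16,0.095],"delta_rot":[0,0,-0.2]},{"gripper":1,"linear":[0.05,-0.205,0.095],"delta_rot":[0,0,-0.25]},{"gripper":1,"linear":[0.06,-0.25,0.095],"delta_rot":[0,0,-0.3]},{"gripper":1,"linear":[0.07,-0.295,0.095],"delta_rot":[0,0,-0.377]}])

```text
clock: 0.9
position: [0.3295, 0.2162, 0.2998]
ee_rot: [0.0, 0.411, 0.912, -0.0]
contact_force: [1.0, 0.5, 1.5]
width: -0.0002
gripper_force: 0.0
```

Request:
send_rows(increments=[{"gripper":1,"linear":[0.006,-0.045,0],"delta_rot":[0,0,0]},{"gripper":1,"linear":[0.012,-0.09,0],"delta_rot":[0,0,0]},{"gripper":1,"linear":[0.018,-0.135,0],"delta_rot":[0,0,0]},{"gripper":1,"linear":[0.024,-0.18,0],"delta_rot":[0,0,0]},{"gripper":1,"linear":[0.03,-0.225,0],"delta_rot":[0,0,0]},{"gripper":1,"linear":[0.035,-0.27,0],"delta_rot":[0,0,0]},{"gripper":1,"linear":[0.035,-0.315,0],"delta_rot":[0,0,0]},{"gripper":1,"linear":[0.035,-0.36,0],"delta_rot":[0,0,0]}])

```text
clock: 1.7
position: [0.3643, -0.1437, 0.2998]
ee_rot: [-0.0, 0.411, 0.912, 0.0]
contact_force: [0.9, 1.2, 1.6]
width: -0.0002
gripper_force: 0.0
```

Request:
send_rows(increments=[{"gripper":1,"linear":[0.005,-0.045,0],"delta_rot":[0,0,0]},{"gripper":1,"linear":[0.01,-0.09,-0.02],"delta_rot":[0,0,0]},{"gripper":1,"linear":[0.01,-0.13,-0.05],"delta_rot":[0,0,0]},{"gripper":1,"linear":[0.01,-0.158,-0.08],"delta_rot":[0,0,0]},{"gripper":1,"linear":[0.01,-0.158,-0.12],"delta_rot":[0,0,0]},{"gripper":1,"linear":[0.01,-0.158,-0.16],"delta_rot":[0,0,0]},{"gripper":1,"linear":[0.01,-0.158,-0.19],"delta_rot":[0,0,0]},{"gripper":1,"linear":[0.01,-0.158,-0.19],"delta_rot":[0,0,0]}])

```text
clock: 2.5
position: [0.3719, -0.2971, 0.106]
ee_rot: [-0.005, 0.411, 0.912, 0.002]
contact_force: [-1.1, -0.1, 0.0]
width: 0.0003
gripper_force: 0.0
```

```bash
cat >> h.py <<'E'
from scipy.spatial.transform import Rotation as Ro
def wpose(s,im):
    q=s['ee_rot']; M=np.eye(4); M[:3,:3]=Ro.from_quat([q[1],q[2],q[3],q[0]]).as_matrix(); M[:3,3]=s['position']
    C=np.linalg.inv(M@im['T_tool_cam']); im['rvec']=Ro.from_matrix(C[:3,:3]).as_rotvec(); im['tvec']=C[:3,3]; return im
P0=np.array([.4903,-.3539]); A=-.847
def world(x,y,z): c,s=np.cos(A),np.sin(A); return [P0[0]+c*x-s*y,P0[1]+s*x+c*y,z]
def tray(p): c,s=np.cos(A),np.sin(A); d=np.array(p[:2])-P0; return np.round([1e3*(c*d[0]+s*d[1]),1e3*(-s*d[0]+c*d[1])],1)
E
python3 - <<'E'
from h import *
s=get_state(); im=wpose(s,optics.get_image('wrist')); o=im['pixels'].copy()
for q in [(-.125,.08,.02),(-.125,-.08,.02),(.003,.08,.02),(.003,-.08,.02),(-.0692,-.05,.046),(-.095,-.05,.02),(-.024,-.0575,.02),(-.024,.0095,.02)]:
    u=proj(im,world(*q))[0]; print(q,u.round())
    if abs(u).max()<2000: cv2.drawMarker(o,tuple(int(v) for v in u),(0,0,255),0,16,1)
cv2.imwrite('pics/w1.png',o); print(s['position'],tray(s['position']))
E
```

```text
(-0.125, 0.08, 0.02) [486. 226.]
(-0.125, -0.08, 0.02) [283. 226.]
(0.003, 0.08, 0.02) [467. 365.]
(0.003, -0.08, 0.02) [287. 365.]
(-0.0692, -0.05, 0.046) [321. 306.]
(-0.095, -0.05, 0.02) [321. 262.]
(-0.024, -0.0575, 0.02) [312. 338.]
(-0.024, 0.0095, 0.02) [389. 338.]
[ 0.37185955 -0.29710235  0.10595894] [-121.   -51.1]
```

View pics/w1.png

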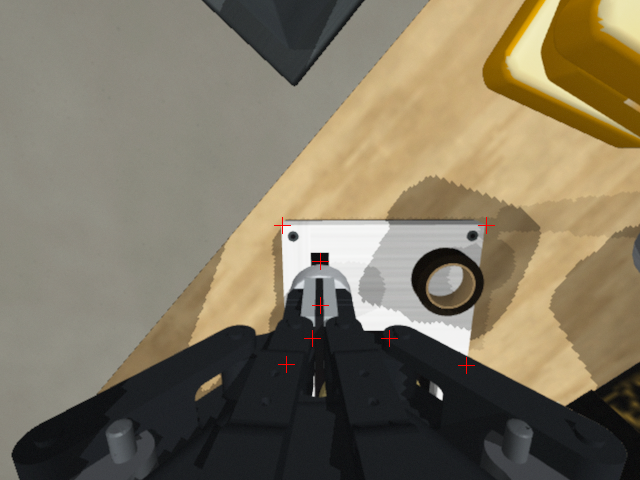

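The wrist view shows the stop at about (321,285) in its slot, and the predicted plate corners fit to about 2–3 mm. The fingertips are lined up behind the stop, so I'll go down beside it.

Request:
send_rows(increments=[{"gripper":1,"linear":[0,0,-0.03],"delta_rot":[0,0,0]},{"gripper":1,"linear":[0,0,-0.055],"delta_rot":[0,0,0]},{"gripper":1,"linear":[0,0,-0.075],"delta_rot":[0,0,0]},{"gripper":1,"linear":[0,0,-0.082],"delta_rot":[0,0,0]},{"gripper":1,"linear":[0,0,-0.082],"delta_rot":[0,0,0]},{"gripper":1,"linear":[0,0,-0.082],"delta_rot":[0,0,0]}])

```text
clock: 3.15
position: [0.3759, -0.3011, 0.0296]
ee_rot: [0.001, 0.41, 0.912, -0.001]
contact_force: [-0.7, -1.1, 1.1]
width: 0.0
gripper_force: 0.0
```

Request:
send_rows(increments=[{"gripper":1,"linear":[0.0033,-0.0037,0],"delta_rot":[0,0,0]},{"gripper":1,"linear":[0.0066,-0.0075,0],"delta_rot":[0,0,0]},{"gripper":1,"linear":[0.0099,-0.0112,0],"delta_rot":[0,0,0]},{"gripper":1,"linear":[0.0132,-0.015,0],"delta_rot":[0,0,0]},{"gripper":1,"linear":[0.0165,-0.0187,0],"delta_rot":[0,0,0]},{"gripper":1,"linear":[0.0199,-0.0225,0],"delta_rot":[0,0,0]},{"gripper":1,"linear":[0.0199,-0.0225,0],"delta_rot":[0,0,0]}])

```text
clock: 3.85
position: [0.3954, -0.3233, 0.028]
ee_rot: [0.0, 0.41, 0.912, -0.0]
contact_force: [-0.1, 0.3, -0.4]
width: 0.0001
gripper_force: 0.0
```

Request:
send_rows(increments=[{"gripper":1,"linear":[0.0033,-0.0037,0],"delta_rot":[0,0,0]},{"gripper":1,"linear":[0.0066,-0.0075,0],"delta_rot":[0,0,0]},{"gripper":1,"linear":[0.0099,-0.0112,0],"delta_rot":[0,0,0]},{"gripper":1,"linear":[0.0132,-0.015,0],"delta_rot":[0,0,0]},{"gripper":1,"linear":[0.0132,-0.015,0],"delta_rot":[0,0,0]}])

```text
clock: 4.35
position: [0.4086, -0.3384, 0.0281]
ee_rot: [0.001, 0.41, 0.912, -0.0]
contact_force: [-0.6, -0.6, 0.4]
width: -0.0002
gripper_force: 0.0
```

```bash
python3 - <<'E'
from h import *
s,im=grab('scene','s2.png'); print(tray(s['position']),s['contact_force'])
for x in(-.024,-.0312,-.04): print(x,proj(im,world(x,-.05,.046)))
cv2.imwrite('pics/s2c.png',cv2.resize(im['pixels'][210:330,300:460],None,fx=5,fy=5,interpolation=cv2.INTER_CUBIC))
E
```

```text
[-65.7 -50.9] [-0.62105903 -0.55863637  0.37379889]
-0.024 [[372.2947825  279.46980859]]
-0.0312 [[368.69604165 280.05362404]]
-0.04 [[364.28853151 280.76864427]]
```

View pics/s2c.png

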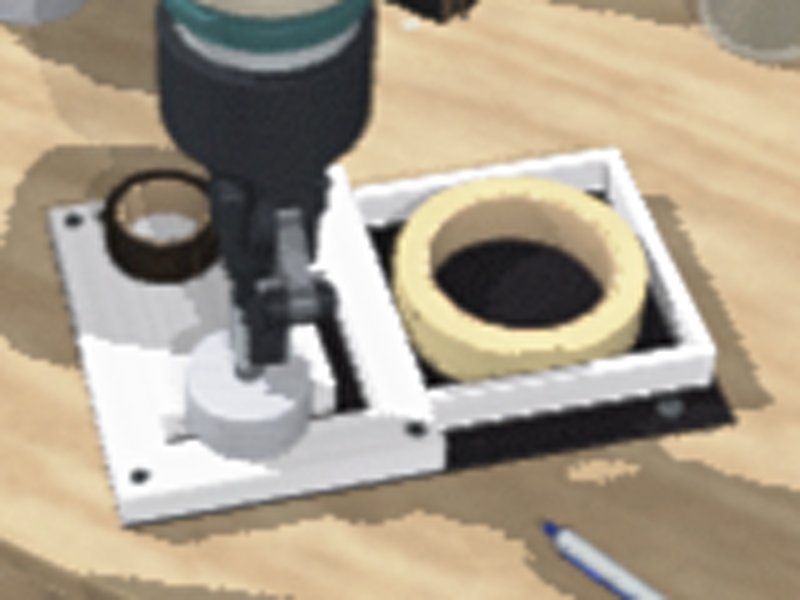

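The stop is unmoved, with its dot at about (248,370), while the fingertip appears at about (255,372). That doesn't agree with the pose readout, so I'll check it before moving.

```bash
python3 - <<'E'
from h import *
s=get_state(); im=optics.get_image('scene')
f=lambda p:((proj(im,p)-[300,210])*5).round()
p=s['position']; print('tcp',p,f(p),f(p+[0,0,.018]),f(p+[0,0,.05]))
print(s, )
for x in(-69,-51,-40,-24):print(x,f(world(x/1e3,-.05,.046)))
t=optics.get_image('top')
g=lambda p:((proj(t,p)-[305,155])*4).round()
print('top tcp',g(p))
cv2.imwrite('pics/t2c.png',cv2.resize(t['pixels'][155:305,305:465],None,fx=4,fy=4,interpolation=cv2.INTER_CUBIC))
E
```

```text
tcp [ 0.40814625 -0.33783388  0.02797671] [[255. 397.]] [[255. 366.]] [[256. 310.]]
{'clock': 4.4, 'qpos': array([-8.22853933e-01,  3.71297355e-01,  1.85583540e+00,  1.17319228e-04,
        9.14375557e-01, -1.54784153e+00]), 'qd': array([-9.18691881e-05, -5.18400105e-03,  1.53305575e-02,  1.80355312e-03,
        4.05078643e-03,  8.22514380e-04]), 'effort': array([-5.05891582e-02, -4.08836424e+01, -1.85822958e+01, -1.95030036e-03,
       -6.75817695e-02, -4.51717515e-04]), 'position': array([ 0.40814625, -0.33783388,  0.02797671]), 'ee_rot': array([5.69358173e-05, 4.10443315e-01, 9.11886112e-01, 2.63835454e-05]), 'contact_force': array([ 0.12539197,  0.74882655, -0.06539783]), 'moment': array([ 0.08265479, -0.0081077 , -0.00358152]), 'gripper_force': 0.0, 'width': -0.0001876748109467503}
-69 [[248. 366.]]
-51 [[294. 358.]]
-40 [[321. 354.]]
-24 [[361. 347.]]
top tcp [[291. 463.]]
```

View pics/t2c.png

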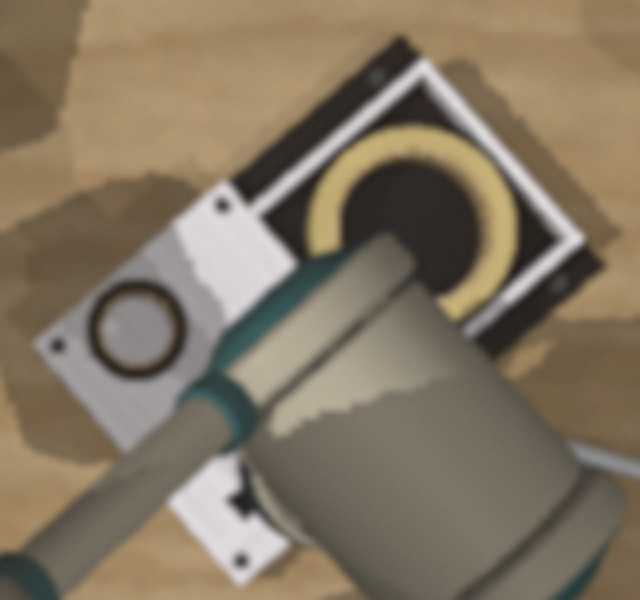

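```bash
python3 - <<'E'
from h import *
s=get_state(); im=wpose(s,optics.get_image('wrist')); o=im['pixels'].copy(); p=s['position']
print(im['T_tool_cam'])
for dz,c in((0,(0,0,255)),(.019,(0,255,0))):
    u=proj(im,p+[0,0,dz])[0]; print(dz,u); cv2.drawMarker(o,tuple(int(v) for v in u),c,0,14,1)
for x in(-.0692,-.03):
    u=proj(im,world(x,-.05,.046))[0];print(x,u);cv2.drawMarker(o,tuple(int(v) for v in u),(255,0,0),1,12,1)
cv2.imwrite('pics/w2.png',cv2.resize(o[160:400,160:480],None,fx=2.4,fy=2.4))
E
```

```text
[[-3.51006099e-04 -9.59412119e-01 -2.82007559e-01  7.03436295e-02]
 [ 9.99999046e-01  3.99712428e-05 -1.38065327e-03 -8.23574735e-05]
 [ 1.33588767e-03 -2.82007775e-01  9.59411189e-01 -1.68889610e-01]
 [ 0.00000000e+00  0.00000000e+00  0.00000000e+00  1.00000000e+00]]
0 [319.53978836 271.57725956]
0.019 [319.55883462 286.60082978]
-0.0692 [321.37913389 281.90205712]
-0.03 [321.16153038 350.95295402]
```

View pics/w2.png

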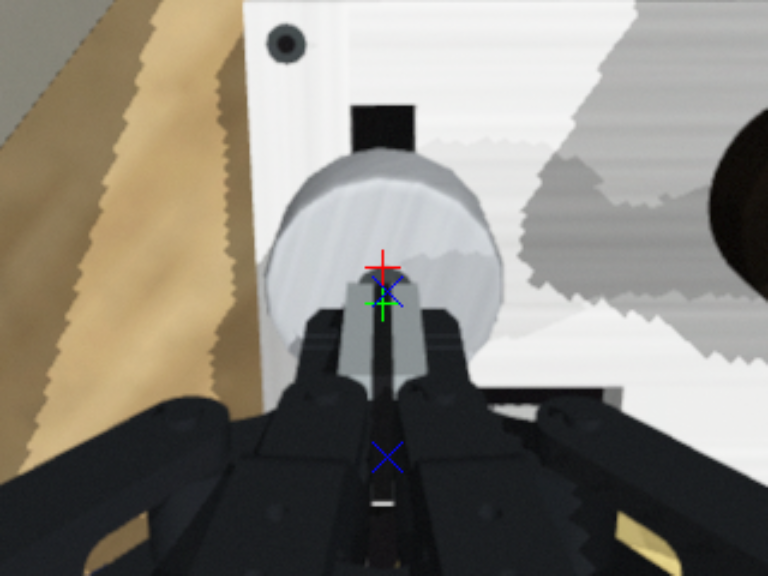

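The wrist view puts the fingertips right over the stop's dot, and there is no contact force. Comparing with the earlier wrist picture, taken in free air, will show whether the tip ends above the stop or is hidden inside it.

```bash
python3 - <<'E'
from h import *
a=cv2.imread('pics/w1.png'); b=optics.get_image('wrist')['pixels']
for u in(308,332):
    for n,i in(('w1',a),('w2',b)): print(u,n,[int(x) for x in i[260:316,u].mean(1)])
c=np.hstack([cv2.resize(i[230:350,260:380],(400,400),interpolation=cv2.INTER_NEAREST) for i in(a,b)])
cv2.imwrite('pics/cmp.png',c)
E
```

```text
308 w1 [245, 245, 244, 244, 244, 244, 225, 156, 141, 139, 141, 141, 146, 148, 150, 153, 161, 158, 148, 151, 151, 150, 151, 151, 150, 151, 151, 151, 150, 149, 151, 151, 150, 152, 150, 151, 152, 151, 151, 152, 150, 149, 151, 152, 151, 150, 152, 151, 152, 150, 152, 150, 150, 151, 151, 151]
308 w2 [207, 206, 205, 206, 205, 204, 204, 205, 202, 202, 200, 202, 202, 202, 202, 204, 205, 184, 151, 145, 143, 144, 143, 143, 143, 145, 144, 144, 143, 145, 143, 143, 145, 144, 143, 142, 144, 144, 144, 143, 144, 141, 144, 143, 142, 145, 145, 143, 144, 143, 142, 144, 143, 144, 143, 142]
332 w1 [243, 244, 240, 235, 235, 236, 231, 198, 158, 160, 158, 159, 162, 163, 162, 162, 165, 156, 151, 153, 150, 151, 149, 153, 149, 149, 152, 150, 151, 151, 150, 150, 150, 151, 152, 150, 150, 148, 151, 151, 149, 151, 150, 150, 150, 150, 152, 151, 152, 151, 150, 149, 151, 151, 150, 150]
332 w2 [207, 208, 209, 208, 209, 208, 203, 192, 188, 188, 190, 189, 188, 191, 188, 190, 190, 170, 147, 144, 142, 143, 143, 142, 144, 144, 143, 144, 145, 143, 144, 143, 144, 144, 143, 145, 144, 143, 144, 143, 144, 143, 143, 144, 143, 144, 143, 143, 143, 144, 144, 143, 143, 144, 142, 145]
```

View pics/cmp.png

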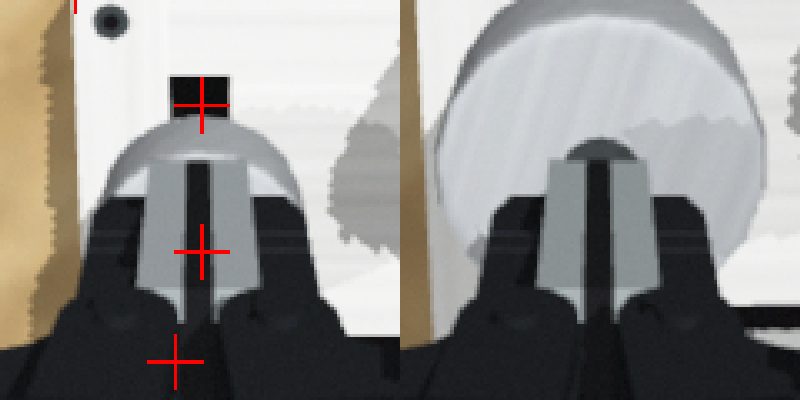

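The tips end at the same pixel (v≈278) in both pictures, so they aren't hidden: they hovered above the stop. The real fingertips therefore sit about 20–30 mm higher than the reported TCP. I'll back off and feel for the plate with the force reading.

Request:
send_rows(increments=[{"gripper":1,"linear":[0,0,0.02],"delta_rot":[0,0,0]},{"gripper":1,"linear":[-0.016,0.018,0.025],"delta_rot":[0,0,0]},{"gripper":1,"linear":[-0.032,0.036,0.025],"delta_rot":[0,0,0]},{"gripper":1,"linear":[-0.032,0.036,0.015],"delta_rot":[0,0,0]},{"gripper":1,"linear":[-0.032,0.036,0.005],"delta_rot":[0,0,0]},{"gripper":1,"linear":[-0.032,0.036,0],"delta_rot":[0,0,0]},{"gripper":1,"linear":[-0.032,0.036,-0.004],"delta_rot":[0,0,0]},{"gripper":1,"linear":[-0.032,0.036,-0.008],"delta_rot":[0,0,0]}])

```text
clock: 5.4
position: [0.3763, -0.302, 0.0194]
ee_rot: [0.0, 0.41, 0.912, 0.0]
contact_force: [0.2, -0.3, 0.0]
width: 0.0001
gripper_force: 0.0
```

Request:
send_rows(increments=[{"gripper":1,"linear":[0,0,-0.002],"delta_rot":[0,0,0]},{"gripper":1,"linear":[0,0,-0.004],"delta_rot":[0,0,0]},{"gripper":1,"linear":[0,0,-0.006],"delta_rot":[0,0,0]},{"gripper":1,"linear":[0,0,-0.006],"delta_rot":[0,0,0]}])

```text
clock: 5.8
position: [0.3759, -0.3014, 0.0139]
ee_rot: [-0.0, 0.41, 0.912, 0.0]
contact_force: [-0.5, 0.3, 0.2]
width: -0.0002
gripper_force: 0.0
```

Request:
send_rows(increments=[{"gripper":1,"linear":[0,0,-0.002],"delta_rot":[0,0,0]},{"gripper":1,"linear":[0,0,-0.004],"delta_rot":[0,0,0]},{"gripper":1,"linear":[0,0,-0.004],"delta_rot":[0,0,0]}])

```text
clock: 6.1
position: [0.3758, -0.3014, 0.0098]
ee_rot: [-0.0, 0.41, 0.912, 0.0]
contact_force: [0.2, 0.2, 0.3]
width: 0.0
gripper_force: 0.0
```

Request:
send_rows(increments=[{"gripper":1,"linear":[0,0,-0.002],"delta_rot":[0,0,0]},{"gripper":1,"linear":[0,0,-0.004],"delta_rot":[0,0,0]},{"gripper":1,"linear":[0,0,-0.004],"delta_rot":[0,0,0]}])

```text
clock: 6.4
position: [0.3757, -0.3013, 0.0057]
ee_rot: [-0.0, 0.41, 0.912, 0.0]
contact_force: [0.0, 0.3, 0.1]
width: -0.0001
gripper_force: 0.0
```

Request:
send_rows(increments=[{"gripper":1,"linear":[0,0,-0.002],"delta_rot":[0,0,0]},{"gripper":1,"linear":[0,0,-0.002],"delta_rot":[0,0,0]}])

```text
clock: 6.6
position: [0.3758, -0.3014, 0.0038]
ee_rot: [-0.0, 0.41, 0.912, 0.0]
contact_force: [-1.0, -0.2, 0.4]
width: 0.0001
gripper_force: 0.0
```

Request:
send_rows(increments=[{"gripper":1,"linear":[0,0,-0.002],"delta_rot":[0,0,0]},{"gripper":1,"linear":[0,0,-0.003],"delta_rot":[0,0,0]},{"gripper":1,"linear":[0,0,-0.003],"delta_rot":[0,0,0]}])

```text
clock: 6.9
position: [0.3758, -0.3014, 0.0009]
ee_rot: [-0.0, 0.41, 0.912, 0.0]
contact_force: [0.5, -0.2, -0.3]
width: 0.0
gripper_force: 0.0
```

Request:
send_rows(increments=[{"gripper":1,"linear":[0,0,-0.002],"delta_rot":[0,0,0]},{"gripper":1,"linear":[0,0,-0.003],"delta_rot":[0,0,0]},{"gripper":1,"linear":[0,0,-0.003],"delta_rot":[0,0,0]}])

```text
clock: 7.2
position: [0.3758, -0.3014, -0.0022]
ee_rot: [-0.0, 0.41, 0.912, 0.0]
contact_force: [0.3, 0.2, -0.2]
width: 0.0
gripper_force: 0.0
```

```bash
python3 - <<'E'
from h import *
s=get_state(); print(s['position'],s['contact_force'])
im=optics.get_image('scene'); p=s['position']; f=lambda p:((proj(im,p)-[300,210])*5).round()
print(f(p),f(p+[0,0,.019]),f(p+[0,0,.03]))
cv2.imwrite('pics/s3c.png',cv2.resize(im['pixels'][210:330,300:460],None,fx=5,fy=5,interpolation=cv2.INTER_CUBIC))
E
```

```text
[ 0.37577854 -0.30137178 -0.00216659] [ 0.34138774  0.21539903 -0.17066911]
[[134. 467.]] [[133. 436.]] [[133. 418.]]
```

Request:
send_rows(increments=[{"gripper":1,"linear":[0,0,-0.002],"delta_rot":[0,0,0]},{"gripper":1,"linear":[0,0,-0.003],"delta_rot":[0,0,0]},{"gripper":1,"linear":[0,0,-0.003],"delta_rot":[0,0,0]}])

```text
clock: 7.55
position: [0.3758, -0.3014, -0.0051]
ee_rot: [-0.0, 0.41, 0.912, 0.0]
contact_force: [0.5, 0.8, 0.1]
width: 0.0001
gripper_force: 0.0
```

Request:
send_rows(increments=[{"gripper":1,"linear":[0,0,-0.002],"delta_rot":[0,0,0]},{"gripper":1,"linear":[0,0,-0.003],"delta_rot":[0,0,0]},{"gripper":1,"linear":[0,0,-0.003],"delta_rot":[0,0,0]}])

```text
clock: 7.85
position: [0.3761, -0.3017, -0.0063]
ee_rot: [0.0, 0.41, 0.912, -0.0]
contact_force: [-2.7, 2.6, 15.5]
width: 0.0001
gripper_force: 7.8
```

Contact comes at a reading of -0.006, so the true tip is about 26 mm above the reported TCP. I'll raise 7 mm and push along the first leg.

Request:
send_rows(increments=[{"gripper":1,"linear":[0,0,0.004],"delta_rot":[0,0,0]},{"gripper":1,"linear":[0,0,0.008],"delta_rot":[0,0,0]},{"gripper":1,"linear":[0.0033,-0.0037,0.008],"delta_rot":[0,0,0]},{"gripper":1,"linear":[0.0066,-0.0075,0.008],"delta_rot":[0,0,0]},{"gripper":1,"linear":[0.0099,-0.0112,0.008],"delta_rot":[0,0,0]},{"gripper":1,"linear":[0.0132,-0.015,0.008],"delta_rot":[0,0,0]}])

```text
clock: 8.45
position: [0.3888, -0.3161, -0.0004]
ee_rot: [-0.001, 0.41, 0.912, 0.0]
contact_force: [-1.1, 1.5, 1.2]
width: -0.0006
gripper_force: 1.0
```

Request:
send_rows(increments=[{"gripper":1,"linear":[0.0033,-0.0037,0],"delta_rot":[0,0,0]},{"gripper":1,"linear":[0.0066,-0.0075,0],"delta_rot":[0,0,0]},{"gripper":1,"linear":[0.0066,-0.0075,0],"delta_rot":[0,0,0]}])

```text
clock: 8.75
position: [0.3968, -0.3252, -0.0]
ee_rot: [0.001, 0.41, 0.912, -0.0]
contact_force: [-0.1, -0.6, -0.1]
width: -0.0002
gripper_force: 0.0
```

```bash
cat >> h.py <<'E'
def dot(n='wrist'):
    s=get_state(); im=optics.get_image(n)
    if n=='wrist': im=wpose(s,im)
    return s,im
E
python3 - <<'E'
from h import *
s,im=dot('scene'); print(tray(s['position']),s['position'],s['contact_force'])
b=cv2.resize(im['pixels'][210:330,300:460],None,fx=5,fy=5,interpolation=cv2.INTER_CUBIC)
cv2.imwrite('pics/s4.png',im['pixels'])
# dark dot on stop top: search along the predicted line of the slot
R=cv2.cvtColor(im['pixels'],cv2.COLOR_BGR2GRAY)
for x in range(-70,-15,4):
    u=proj(im,world(x/1e3,-.05,.046))[0]; p=np.round(u).astype(int); print(x,p,R[p[1]-1:p[1]+2,p[0]].tolist(),end=' | ')
E
```

```text
[-83.4 -51.1] [ 3.96757715e-01 -3.25233077e-01 -2.85290401e-05] [-0.09147804 -0.56231953 -0.08610616]
-70 [349 283] [109, 134, 105] | -66 [351 283] [119, 124, 100] | -62 [353 283] [83, 72, 60] | -58 [355 282] [52, 64, 51] | -54 [357 282] [107, 83, 107] | -50 [359 282] [78, 68, 95] | -46 [361 281] [86, 66, 63] | -42 [363 281] [125, 94, 94] | -38 [365 281] [190, 227, 226] | -34 [367 280] [188, 227, 230] | -30 [369 280] [225, 230, 229] | -26 [371 280] [210, 227, 228] | -22 [373 279] [251, 245, 243] | -18 [375 279] [249, 249, 249] |
```

Request:
send_rows(increments=[{"gripper":1,"linear":[0.0033,-0.0037,0],"delta_rot":[0,0,0]},{"gripper":1,"linear":[0.0066,-0.0075,0],"delta_rot":[0,0,0]},{"gripper":1,"linear":[0.0099,-0.0112,0],"delta_rot":[0,0,0]}])

```text
clock: 9.1
position: [0.4058, -0.3354, -0.0]
ee_rot: [0.0, 0.41, 0.912, 0.0]
contact_force: [-1.2, 0.7, -1.2]
width: 0.0001
gripper_force: 0.5
```

```bash
python3 - <<'E'
from h import *
s,im=dot('scene'); print(tray(s['position']),s['position'],s['contact_force'])
cv2.imwrite('pics/s5.png',im['pixels'])
w=optics.get_image('wrist')['pixels']
a=cv2.resize(im['pixels'][230:320,300:420],None,fx=3.33,fy=3.33,interpolation=cv2.INTER_CUBIC)
b=cv2.resize(w[180:360,240:480],(400,299))
cv2.imwrite('pics/mix.png',np.hstack([a[:299,:399],b[:299]]))
E
```

```text
[-69.8 -51. ] [ 4.05848963e-01 -3.35432345e-01 -8.07676987e-06] [-1.196436    0.69155617 -1.22013889]
```

View pics/mix.png

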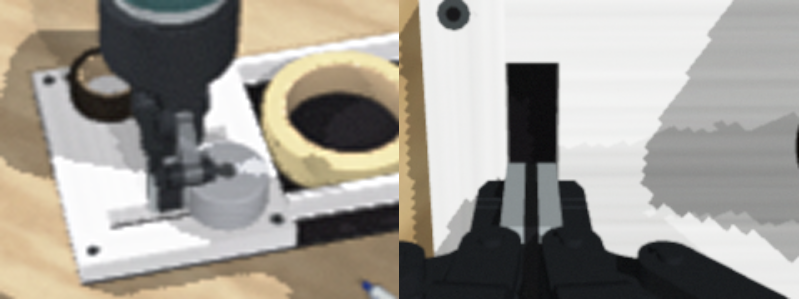

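The stop moves ahead of the fingers. Its dot is at full-image (368,281), which is tray x ≈ -32, so about 10 mm remains to the corner.

Request:
send_rows(increments=[{"gripper":1,"linear":[0.002,-0.0023,0],"delta_rot":[0,0,0]},{"gripper":1,"linear":[0.004,-0.0045,0],"delta_rot":[0,0,0]},{"gripper":1,"linear":[0.0053,-0.006,0],"delta_rot":[0,0,0]},{"gripper":1,"linear":[0.006,-0.0068,0],"delta_rot":[0,0,0]}])

```text
clock: 9.6
position: [0.4117, -0.3421, 0.0]
ee_rot: [-0.0, 0.41, 0.912, 0.0]
contact_force: [-1.0, 1.1, 1.8]
width: 0.0003
gripper_force: 1.0
```

Request:
send_rows(increments=[{"gripper":1,"linear":[0.0007,-0.0008,0],"delta_rot":[0,0,0]},{"gripper":1,"linear":[0.0013,-0.0015,0],"delta_rot":[0,0,0]}])

```text
clock: 9.8
position: [0.4123, -0.3428, -0.0]
ee_rot: [-0.001, 0.41, 0.912, 0.0]
contact_force: [-2.7, 3.5, 3.6]
width: -0.0001
gripper_force: 2.3
```

Force is rising, so I'll press 2 mm more to confirm the stop is at the end wall.

Request:
send_rows(increments=[{"gripper":1,"linear":[0.0007,-0.0008,0],"delta_rot":[0,0,0]},{"gripper":1,"linear":[0.0013,-0.0015,0],"delta_rot":[0,0,0]},{"gripper":1,"linear":[0.0013,-0.0015,0],"delta_rot":[0,0,0]}])

```text
clock: 10.1
position: [0.4123, -0.3428, -0.0003]
ee_rot: [-0.003, 0.41, 0.912, 0.001]
contact_force: [-3.9, 5.7, 4.2]
width: 0.0001
gripper_force: 3.4
```

```bash
cat >> h.py <<'E'
def findstop(im,z=.046):
    # dark centre dot: blob on a bright surround, rendered grey; search in tray area
    g=cv2.cvtColor(im['pixels'],cv2.COLOR_BGR2GRAY); out=[]
    n,l,st,c=cv2.connectedComponentsWithStats(((g<135)).astype(np.uint8))
    for i in range(1,n):
        if 4<=st[i,4]<=60 and max(st[i,2:4])<11:
            t=tray(ray(im,c[i],z))
            if -100<t[0]<10 and -70<t[1]<30: out.append((t.tolist(),c[i].round(1).tolist(),int(st[i,4])))
    return out
E
python3 - <<'E'
from h import *
s,im=dot('scene'); print(tray(s['position']),s['contact_force']); print(findstop(im))
E
```

```text
[-60.  -51.1] [-3.89553066  5.66617535  4.20936764]
[]
```

The stop is against the end wall: the fingers stalled at tray x -60, as predicted. Now back off, lift, and go round to its -y side.

Request:
send_rows(increments=[{"gripper":1,"linear":[-0.005,0.0056,0],"delta_rot":[0,0,0]},{"gripper":1,"linear":[-0.01,0.0112,0],"delta_rot":[0,0,0]},{"gripper":1,"linear":[-0.01,0.0112,0.03],"delta_rot":[0,0,0]},{"gripper":1,"linear":[-0.01,0.0112,0.05],"delta_rot":[0,0,0]},{"gripper":1,"linear":[-0.012,-0.012,0.05],"delta_rot":[0,0,0]},{"gripper":1,"linear":[-0.015,-0.037,0.05],"delta_rot":[0,0,0]},{"gripper":1,"linear":[-0.017,-0.062,0.05],"delta_rot":[0,0,0]},{"gripper":1,"linear":[-0.017,-0.062,0.05],"delta_rot":[0,0,0]}])

```text
clock: 10.95
position: [0.398, -0.4112, 0.0505]
ee_rot: [0.002, 0.411, 0.911, -0.002]
contact_force: [-0.2, 1.1, -0.4]
width: -0.0001
gripper_force: 0.0
```

```bash
python3 - <<'E'
from h import *
s,im=dot('scene'); print(s['position'],tray(s['position']),s['contact_force']); print(findstop(im))
s,w=dot('wrist')
g=cv2.cvtColor(w['pixels'],cv2.COLOR_BGR2GRAY); print('pred stop in wrist',proj(w,world(-.022,-.05,.046)))
E
```

```text
[ 0.39797738 -0.41124724  0.05050802] [ -18.2 -107.2] [-0.22114616  1.10801154 -0.41004141]
[([-23.8, -52.5], [372.7, 280.4], 18)]
pred stop in wrist [[420.52287498 266.00069136]]
```

The stop reads (-24,-52) in the tray frame, so it stands at the corner. Descend and push along +y.

Request:
send_rows(increments=[{"gripper":1,"linear":[0,0,-0.02],"delta_rot":[0,0,0]},{"gripper":1,"linear":[0,0,-0.04],"delta_rot":[0,0,0]},{"gripper":1,"linear":[0,0,-0.049],"delta_rot":[0,0,0]},{"gripper":1,"linear":[0,0,-0.049],"delta_rot":[0,0,0]},{"gripper":1,"linear":[0.0037,0.0033,-0.049],"delta_rot":[0,0,0]},{"gripper":1,"linear":[0.0075,0.0066,-0.049],"delta_rot":[0,0,0]},{"gripper":1,"linear":[0.0112,0.0099,-0.049],"delta_rot":[0,0,0]},{"gripper":1,"linear":[0.015,0.0132,-0.049],"delta_rot":[0,0,0]}])

```text
clock: 11.85
position: [0.4126, -0.3942, 0.0018]
ee_rot: [0.0, 0.41, 0.912, -0.001]
contact_force: [-3.0, -1.3, 1.9]
width: 0.0003
gripper_force: 1.4
```

Request:
send_rows(increments=[{"gripper":1,"linear":[0.003,0.0026,0],"delta_rot":[0,0,0]},{"gripper":1,"linear":[0.006,0.0053,0],"delta_rot":[0,0,0]},{"gripper":1,"linear":[0.009,0.0079,0],"delta_rot":[0,0,0]},{"gripper":1,"linear":[0.009,0.0079,0],"delta_rot":[0,0,0]}])

```text
clock: 12.25
position: [0.4218, -0.3854, 0.001]
ee_rot: [0.0, 0.41, 0.912, 0.0]
contact_force: [-0.3, -0.3, 1.3]
width: 0.0001
gripper_force: 0.1
```

```bash
python3 - <<'E'
from h import *
s,im=dot('scene'); print(s['position'],tray(s['position']),s['contact_force']); print(findstop(im))
E
```

```text
[ 0.42182816 -0.38543976  0.00101509] [-21.7 -72.2] [-0.29371473 -0.3193567   1.26877035]
[]
```

Request:
send_rows(increments=[{"gripper":1,"linear":[0.003,0.0026,0],"delta_rot":[0,0,0]},{"gripper":1,"linear":[0.006,0.0053,0],"delta_rot":[0,0,0]},{"gripper":1,"linear":[0.009,0.0079,0],"delta_rot":[0,0,0]},{"gripper":1,"linear":[0.012,0.0106,0],"delta_rot":[0,0,0]},{"gripper":1,"linear":[0.015,0.0132,0],"delta_rot":[0,0,0]},{"gripper":1,"linear":[0.015,0.0132,0],"delta_rot":[0,0,0]}])

```text
clock: 12.9
position: [0.4368, -0.372, 0.0009]
ee_rot: [0.0, 0.41, 0.912, 0.0]
contact_force: [-0.1, -0.4, -0.5]
width: 0.0003
gripper_force: 0.0
```

```bash
python3 - <<'E'
from h import *
for n in('scene','wrist'):
    s,im=dot(n); print(n,tray(s['position']),s['contact_force'],findstop(im))
E
```

```text
scene [-21.8 -52.1] [-0.07521694 -0.41615916 -0.50922696] []
wrist [-21.8 -52.3] [ 0.84279347  0.35849259 -0.22178758] []
```

Request:
send_rows(increments=[{"gripper":1,"linear":[0.0022,0.002,0],"delta_rot":[0,0,0]},{"gripper":1,"linear":[0.0045,0.004,0],"delta_rot":[0,0,0]},{"gripper":1,"linear":[0.0067,0.006,0],"delta_rot":[0,0,0]},{"gripper":1,"linear":[0.0082,0.0073,0],"delta_rot":[0,0,0]}])

```text
clock: 13.4
position: [0.4446, -0.3652, 0.001]
ee_rot: [-0.0, 0.41, 0.912, 0.0]
contact_force: [-1.5, -1.2, 0.6]
width: 0.0002
gripper_force: 0.7
```

Request:
send_rows(increments=[{"gripper":1,"linear":[0.0007,0.0007,0],"delta_rot":[0,0,0]},{"gripper":1,"linear":[0.0015,0.0013,0],"delta_rot":[0,0,0]},{"gripper":1,"linear":[0.0022,0.002,0],"delta_rot":[0,0,0]}])

```text
clock: 13.7
position: [0.4466, -0.3634, 0.001]
ee_rot: [-0.0, 0.41, 0.912, 0.0]
contact_force: [-0.5, -0.9, 0.5]
width: 0.0001
gripper_force: 0.7
```

Request:
send_rows(increments=[{"gripper":1,"linear":[0.0007,0.0007,0],"delta_rot":[0,0,0]},{"gripper":1,"linear":[0.0015,0.0013,0],"delta_rot":[0,0,0]},{"gripper":1,"linear":[0.0022,0.002,0],"delta_rot":[0,0,0]}])

```text
clock: 14.0
position: [0.4489, -0.3614, 0.001]
ee_rot: [0.0, 0.41, 0.912, 0.0]
contact_force: [-0.2, -1.6, -0.6]
width: -0.0002
gripper_force: 0.7
```

```bash
python3 - <<'E'
from h import *
s=get_state(); print(tray(s['position']),s['contact_force'])
E
```

```text
[-21.8 -36. ] [-0.15853039 -1.6487524  -0.58134965]
```

Request:
send_rows(increments=[{"gripper":1,"linear":[0.0007,0.0007,0],"delta_rot":[0,0,0]},{"gripper":1,"linear":[0.0015,0.0013,0],"delta_rot":[0,0,0]},{"gripper":1,"linear":[0.0022,0.002,0],"delta_rot":[0,0,0]},{"gripper":1,"linear":[0.0022,0.002,0],"delta_rot":[0,0,0]}])

```text
clock: 14.4
position: [0.4499, -0.3605, 0.0013]
ee_rot: [-0.0, 0.41, 0.912, -0.001]
contact_force: [-4.2, -4.2, 0.8]
width: -0.0
gripper_force: 3.4
```

Request:
send_rows(increments=[{"gripper":1,"linear":[0.0007,0.0007,0],"delta_rot":[0,0,0]},{"gripper":1,"linear":[0.0015,0.0013,0],"delta_rot":[0,0,0]},{"gripper":1,"linear":[0.0015,0.0013,0],"delta_rot":[0,0,0]}])

```text
clock: 14.7
position: [0.4502, -0.3604, 0.0016]
ee_rot: [-0.001, 0.409, 0.912, -0.003]
contact_force: [-9.4, -8.1, 3.3]
width: -0.0002
gripper_force: 5.8
```

It stalled with rising force at tool y -34, so the stop is at the blind end. Retract and check.

Request:
send_rows(increments=[{"gripper":1,"linear":[-0.0075,-0.0066,0],"delta_rot":[0,0,0]},{"gripper":1,"linear":[-0.019,-0.0165,0],"delta_rot":[0,0,0]},{"gripper":1,"linear":[-0.019,-0.0165,0.04],"delta_rot":[0,0,0]},{"gripper":1,"linear":[-0.019,-0.0165,0.08],"delta_rot":[0,0,0]},{"gripper":1,"linear":[-0.05,0.02,0.12],"delta_rot":[0,0,0]},{"gripper":1,"linear":[-0.08,0.06,0.16],"delta_rot":[0,0,0]},{"gripper":1,"linear":[-0.1,0.1,0.2],"delta_rot":[0,0,0]},{"gripper":1,"linear":[-0.11,0.14,0.2],"delta_rot":[0,0,0]}])

```text
clock: 15.5
position: [0.35, -0.2383, 0.1963]
ee_rot: [0.003, 0.411, 0.911, -0.0]
contact_force: [0.8, 0.6, 1.1]
width: 0.0003
gripper_force: 0.0
```

Request:
send_rows(increments=[{"gripper":1,"linear":[0,0.045,0],"delta_rot":[0,0,0]},{"gripper":1,"linear":[0,0.09,0],"delta_rot":[0,0,0]},{"gripper":1,"linear":[0,0.135,0],"delta_rot":[0,0,0]},{"gripper":1,"linear":[0,0.18,0],"delta_rot":[0,0,0]},{"gripper":1,"linear":[0,0.18,0],"delta_rot":[0,0,0]}])

```text
clock: 16.0
position: [0.3483, -0.0523, 0.1937]
ee_rot: [-0.001, 0.407, 0.913, 0.002]
contact_force: [-0.1, -0.2, 0.2]
width: -0.0002
gripper_force: 0.0
```

```bash
python3 - <<'E'
from h import *
import pickle
d=pickle.load(open('d.pkl','rb'))
for n in('scene','top'):
    s,im=dot(n); print(n,findstop(im), s['contact_force'],s['clock'])
    df=cv2.absdiff(im['pixels'],d[n]['pixels']).max(2)
    for k,q in(('roll',(.0568,0,.029)),('small',(-.087,.047,.039)),('start',(-.069,-.05,.046))):
        u=proj(im,world(*q))[0].astype(int); print(k,u,(df[u[1]-12:u[1]+13,u[0]-12:u[0]+13]>40).sum())
    m=(df>40).astype(np.uint8); k,l,st,c=cv2.connectedComponentsWithStats(m)
    print([(st[i].tolist()) for i in range(1,k) if st[i,4]>25])
E
```

```text
scene [([-24.7, 3.0], [365.2, 260.4], 14), ([-49.8, -16.3], [355.3, 269.1], 23)] [-0.12958355 -0.22545044  0.21265219] 16.0
roll [403 261] 0
small [330 252] 0
start [349 283] 113
[[128, 0, 13, 6, 61], [149, 0, 37, 9, 229], [148, 2, 59, 130, 2639], [138, 23, 33, 61, 739], [158, 28, 11, 5, 37], [191, 136, 11, 15, 65], [184, 146, 10, 19, 97], [180, 149, 6, 8, 29], [187, 162, 19, 26, 289], [205, 187, 10, 16, 82], [237, 191, 17, 9, 87], [103, 214, 200, 97, 4300], [0, 224, 56, 57, 1153], [351, 255, 56, 46, 711], [362, 258, 8, 5, 30], [0, 274, 14, 13, 93], [309, 279, 53, 35, 594], [0, 284, 195, 196, 13782], [310, 299, 284, 143, 12514], [8, 329, 29, 13, 45]]
top [([-23.2, 4.3], [376.9, 235.1], 24), ([-10.5, -68.3], [406.0, 259.0], 21)] [-0.13761431 -0.68449369 -0.12085835] 16.05
roll [407 211] 0
small [338 239] 0
start [377 271] 210
[[400, 202, 195, 116, 9406], [364, 223, 58, 45, 659], [385, 223, 12, 11, 58], [239, 232, 87, 80, 2432], [372, 236, 13, 11, 80], [379, 252, 8, 5, 27], [54, 260, 39, 40, 900], [93, 261, 74, 35, 452], [365, 261, 23, 20, 196], [343, 265, 21, 13, 173], [184, 266, 20, 15, 140], [162, 269, 71, 116, 2734], [252, 269, 12, 15, 101], [145, 270, 31, 13, 199], [331, 270, 12, 8, 32], [347, 279, 108, 36, 1764], [159, 284, 36, 13, 278], [112, 287, 7, 8, 29], [212, 286, 12, 9, 42], [64, 298, 10, 10, 58], [43, 304, 18, 39, 420], [63, 306, 89, 69, 3700], [145, 334, 23, 51, 609], [36, 341, 31, 21, 362], [137, 382, 25, 9, 123], [0, 391, 23, 39, 145], [126, 392, 160, 88, 7220], [79, 415, 40, 22, 307], [32, 451, 64, 29, 1237], [227, 455, 14, 25, 127], [0, 457, 6, 14, 51]]
```

```bash
python3 - <<'E'
from h import *
import pickle
d=pickle.load(open('d.pkl','rb'))
s,im=dot('top'); f=lambda x:cv2.Canny(cv2.cvtColor(x,cv2.COLOR_BGR2GRAY),60,150)
for k,(u,v,w,h) in {'pen':(430,258,75,28),'stamp':(473,174,36,28),'roll':(380,183,60,55)}.items():
    t=d['top']['pixels'][v:v+h,u:u+w]; r=cv2.matchTemplate(im['pixels'][v-20:v+h+20,u-20:u+w+20],t,cv2.TM_CCOEFF_NORMED)
    _,m,_,p=cv2.minMaxLoc(r); print(k,round(m,2),'shift',p[0]-20,p[1]-20)
E
```

```text
pen 0.76 shift 0 0
stamp 1.0 shift 0 0
roll 0.98 shift 0 0
```

Nothing else has moved, and the stop reads (-24, +3.5) in both views, so I'm handing in.

```bash
python3 -c "
from rig import sign_off; print(sign_off())"
```

```text
the job is handed in; nothing more can be done
None
```

The job is handed in (no verdict came back): the stop stands at the blind end of the cross slot, at about tray (-24, +3.5) mm in both the top and scene views. The roll and the bystanders show no shift, though on the first pass the fingertips hovered over the stop without touching it, because they sit about 26 mm above the reported TCP.

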